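Build the adapter nest and crucible on the suction flask

ROBOT

A 6-joint arm with a two-finger parallel gripper is mounted at the origin on a cart in front of the work surface, level with it; the furniture and walls round the work are solid. World frame = base frame: x ahead of the robot, y to its left, z up, the work surface at z = 0. Lengths are in mm, angles in degrees, forces in N, time in s.
With the tool pointing down it reaches from about 300 to 850 mm from the base axis. Payload 4.2 kg.
Tool frame: the origin (TCP) lies midway between the tips of the shut fingers; the grasp point (between the pads) lies 19 mm behind it; z points along the fingers, y is the line along which they close (so a half turn about z gives the same grasp; the last joint's range is limited). The gripper opens to 91 mm and grips with 3 to 60 N. Pads are 32 mm wide; open, the fingers measure 118 mm over their backs; the gripper's body (76 mm by 178 mm) begins 60 mm behind the grasp point.
Start: joints at [-72.938, 18.312, 89.639, -0, 72.044, -1.146], TCP at [179.678, -546.223, 213.976] pointing down, gripper open.
Joint ranges: [-177.97, 177.97], [-48.28, 115.42], [12.27, 149.76], [-77.06, 257.06], [2.81, 150.46], [-146.56, 146.56]. Speed limits (degrees/s): [147.25, 147.25, 180, 180, 180, 180].

INTERFACE

Orientations are given as [roll, pitch, yaw] about the fixed x, y, z axes, in that order (R = Rz(yaw) Ry(pitch) Rx(roll)).
In Python, from workcell import env gives the robot as it stands.
- The arm moves only by the shell command python3 drive.py 'ROWS' [OPENING] [FORCE]. ROWS is rows parted by semicolons, their numbers by spaces, 1 to 8 of them, each of 6 numbers: dx, dy, dz in mm, then a rotation vector rx, ry, rz in degrees; each row shifts and turns the commanded pose from where the row before left it, along the tool's axes as they then stand; what a row does not reach is not made up. A row lasts 1/10 s, in which the tool goes at most 50 mm and 8.59 degrees, less where a joint would pass 70% of its speed; a pose out of reach is approached as far as the arm can. OPENING is the finger opening in mm, set as the command begins (- or left out keeps the last). The fingers move at their own pace and stop on an object; FORCE is the grip in N (left out, the last holds). Time passes only in rows, so rows that do not move let the fingers close. It prints the time, the measured TCP pose, the force, the opening and the grip force at its end.
- env.state(): the state, without advancing time (a new reading comes with each control period).
- env.grab_frame(name): name is "scene" or "side" or "wrist"; returns the picture (400x640x3 uint8, blue, green, red); there is no depth.
- env.camera_model(name): a dict with "fx", "fy", "cx", "cy" (pixels), "T" (4x4, takes a point from camera to world coordinates). Camera axes: x right, y up, looking along -z (the intrinsics and any distortion apply to the point x, -y, -z); pixel columns grow to the right and rows downward; lengths in mm; the calibration is good to about 2 mm. The wrist camera is an equidistant fisheye: a pixel r from the principal point sees the ray r / f radians off the axis. A picture is of the moment at which its call begins: read the wrist's pose just before it. camera_model takes no time and is no camera call; for the wrist camera it gives the pose at the moment of the call.
- env.job_done(): hands the job in; it is judged then, once.
The state is a dict: "time_s": time; "qpos": joint angles; "qvel": joint speeds; "effort": joint torques, N m; "ee_pos": TCP position; "ee_rot": TCP orientation; "force": force on the tool from outside, world axes, zero at the start; "torque": the same for the moment, N m; "gripper_width": finger opening in mm; "gripper_force": force on a finger pad.
Only numpy, scipy, OpenCV 4.12 (cv2) and the standard library are available. Lean on these libraries where they do the work, as an engineer would, in place of code of your own. Each camera call takes 0.05 s, during which the arm holds its last target. There are 200 camera calls.

TASK

Set up the suction filter on the clamped glass flask: step the wide neck down to the little porcelain crucible with the three grey silicone adapters. Build it up on the flask one piece at a time, the largest adapter into the neck first, then the middle one into that, then the smallest, each level and right down with its collar lying flat on what is below, and last stand the crucible upright in the smallest adapter, fully down. Leave the beaker and the two nearby bottles where they stand.

Things in the scene. Friction and masses are not known exactly. Their poses are not given: they have to be found in the camera images.
- suction_flask: Clear glass conical suction flask with side arm, clamped on a grey base plate; fixed. Origin: on its axis at bench level, z up. Flat rim of the open mouth 130 mm above the origin, 66 mm across; neck 55.8 mm wide inside, straight for 34 mm down; flask 106 mm wide low down. A steel rod 114 mm high stands 61 mm from the axis towards its own +x.
- adapter_large: Pale grey silicone adapter, the largest of three: collar 64 mm across, 16 mm high (grip here), bore 44.8 mm, over a hollow tapered plug 16 mm deep (52.8 mm wide at the collar, 49.4 at the foot). Stands upright. Origin: centre of the underside, z up the axis; collar at z 16-32 mm. Plug goes in the flask's neck, collar on the rim: origin then 114 mm above the flask's.
- adapter_medium: Pale grey silicone adapter, middle of three: collar 52 mm across, 16 mm high (grip here), bore 34 mm, over a hollow tapered plug 16 mm deep (41.8 mm wide at the collar, 38.4 at the foot). Stands upright. Origin: centre of the underside, z up the axis; collar at z 16-32 mm. Goes in the large bore, collar on wider collar (fingertips stay above that): origin 16 mm above the large one's.
- adapter_small: Pale grey silicone adapter, the smallest of three: collar 40 mm across, 16 mm high (grip here), bore 28.4 mm, over a hollow tapered plug 16 mm deep (31 mm wide at the collar, 27.6 at the foot). Stands upright. Origin: centre of the underside, z up the axis; collar at z 16-32 mm. Inner ledge 4 mm above the foot. Goes in the middle bore, collar on collar: origin 16 mm above that one's.
- filter_crucible: White porcelain filter crucible: small open cup, tapered outside, 48 mm high, 30 mm across the top, 19 mm at the flat bottom; stands upright. Origin: centre of its underside, z up the axis. Seated, its bottom rests on the small adapter's inner ledge (origin 4 mm above the adapter's), its upper 20 mm stand above the collar; play 1.5 mm all round.
- beaker: Bystander: empty clear glass beaker, 46 mm wide, 56 mm high, standing among the pieces. Origin: centre of its underside.
- wash_bottle: Bystander: white plastic wash bottle, blue cap, bent spout, 67 mm wide, 188 mm high, beyond the pieces. Origin: underside; the body's axis lies 23 mm from it along the bottle's own +y, the spout towards -y.
- reagent_bottle: Bystander: whitish reagent bottle with blue screw cap, 67 mm wide, 138 mm high, beyond the pieces. Origin: centre of its underside.

How it is judged (in metres and radians):
On the way, in this order (a step that is already met when the one before it is completed fails the run):
1. large adapter in the flask's neck, its collar flat on the rim (z of adapter_large in the frame of suction_flask between 0.1115 and 0.1165 m and horizontal distance between adapter_large and suction_flask below 0.004 m and angle between adapter_large's own z axis and vertical below 0.05 rad), for 0.2 s.
2. middle adapter in the large one, collar on collar (z of adapter_medium in the frame of adapter_large between 0.0135 and 0.0185 m and horizontal distance between adapter_medium and adapter_large below 0.004 m and angle between adapter_medium's own z axis and vertical below 0.05 rad), for 0.2 s.
3. small adapter in the middle one, collar on collar (z of adapter_small in the frame of adapter_medium between 0.0135 and 0.0185 m and horizontal distance between adapter_small and adapter_medium below 0.004 m and angle between adapter_small's own z axis and vertical below 0.05 rad), for 0.2 s.
4. crucible stands in the small adapter, down on its ledge (z of filter_crucible in the frame of adapter_small between 0.0015 and 0.0065 m and horizontal distance between filter_crucible and adapter_small below 0.005 m and angle between filter_crucible's own z axis and vertical below 0.1 rad), for 0.2 s.
At the end, for the whole second after the job is handed in: Large adapter in the flask's neck, middle one in it, small one in that, each within 2.5 mm of its seated height, 4 mm of the axis below and 0.05 rad of upright; crucible on the small one's ledge (2.5 mm in height, 5 mm sideways, 0.1 rad); all at rest (all of step 1 and all of step 2 and all of step 3 and all of step 4 and linear speed of each of adapter_large, adapter_medium, adapter_small, filter_crucible below 0.02 m/s); the robot touches nothing.
It fails at once if the beaker is shifted by more than 30 mm or tipped (distance of beaker from where it was at the start of the episode above 0.03 m or angle between beaker's own z axis and vertical above 0.5 rad).
It fails at once if the wash bottle is shifted by more than 30 mm or tipped (distance of wash_bottle from where it was at the start of the episode above 0.03 m or angle between wash_bottle's own z axis and vertical above 0.5 rad).
It fails at once if the reagent bottle is shifted by more than 30 mm or tipped (distance of reagent_bottle from where it was at the start of the episode above 0.03 m or angle between reagent_bottle's own z axis and vertical above 0.5 rad).
It also fails if it takes over 104 s, if anything falls off the work surface, if the arm or the gripper's body presses on something with over 40 N, if the wrist force passes 120 N, or if a joint passes its speed limit or range.

## Working session

There is one attempt and no reset: what is moved stays moved. The work goes in short steps, Python scripts to look and compute and a shell command to move; the robot and the scene stay as the last step left them, time stands still between calls to the robot, and variables do not carry over. Pictures are saved under pics/ and viewed, at most 14 in all, crops included, and the job is handed in when it is done.

```bash
ls; mkdir -p pics
python3 - <<'E'
from workcell import env
import cv2
for n in("scene","side","wrist"):
    m=env.camera_model(n);print(n,{k:(v if k!="T" else [[round(float(a),3) for a in r] for r in v]) for k,v in m.items()})
    cv2.imwrite(f"pics/{n}0.png",env.grab_frame(n))
print(env.state())
E
```

```text
drive.py
pics
workcell.py
scene {'fx': 368.0172355618953, 'fy': 368.0172355618953, 'cx': 320.3213719811235, 'cy': 203.00906596423803, 'T': [[-0.575, 0.566, -0.591, 117.184], [-0.818, -0.408, 0.405, 321.129], [-0.012, 0.717, 0.697, 615.992], [0.0, 0.0, 0.0, 1.0]]}
side {'fx': 504.3109578423128, 'fy': 504.3109578423128, 'cx': 320.9295619097624, 'cy': 198.50558309828972, 'T': [[-0.849, 0.351, -0.394, 192.182], [-0.528, -0.56, 0.639, 607.637], [0.003, 0.751, 0.661, 691.583], [0.0, 0.0, 0.0, 1.0]]}
wrist {'fx': 309.70691628693146, 'fy': 309.70691628693146, 'cx': 315.7088887143093, 'cy': 203.68621899847423, 'T': [[0.312, 0.911, 0.27, 256.377], [-0.95, 0.299, 0.088, -520.521], [-0.001, -0.284, 0.959, 383.437], [0.0, 0.0, 0.0, 1.0]]}
{'time_s': 0.15, 'qpos': array([-7.29370032e+01,  1.83428436e+01,  8.96864934e+01,  5.58682834e-04,
        7.20425514e+01, -1.14720590e+00]), 'qvel': array([-0.05210479, -0.08715256, -0.28211694, -0.01708593, -0.11132993,
        0.04226807]), 'effort': array([-3.18247548e-04, -4.12774372e+01, -2.32155901e+01,  7.26783089e-02,
        4.34151536e-02, -1.08385893e-04]), 'ee_pos': array([ 179.58140347, -545.87953744,  213.34338707]), 'ee_rot': array([-1.79928137e+02, -1.97043312e-03,  1.82100289e+01]), 'force': array([-0.41406151, -0.04158901, -0.30557608]), 'torque': array([0.0130091 , 0.01343125, 0.00612791]), 'gripper_force': 0.0, 'gripper_width': 90.98661003612371}
```

View pics/scene0.png

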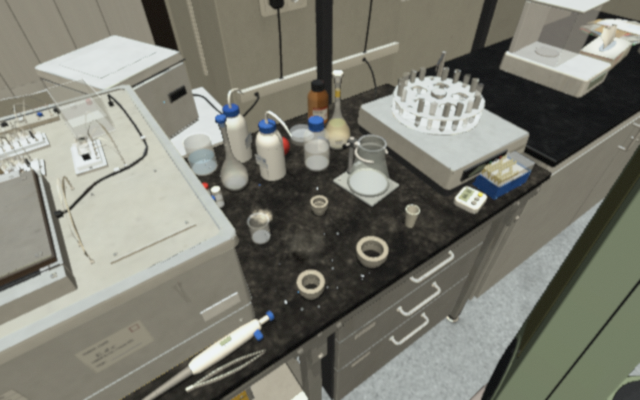

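View pics/side0.png

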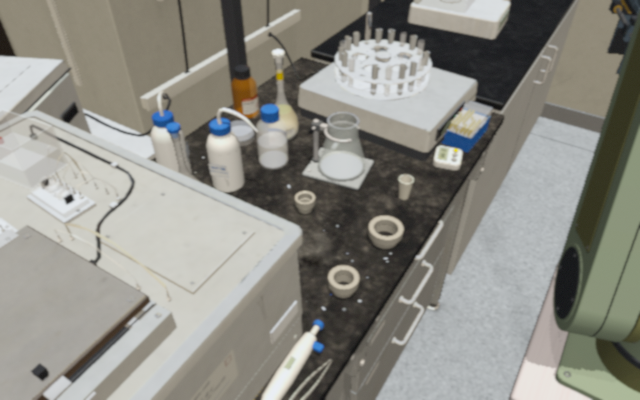

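The scene picture shows the large adapter at (372,251), medium (311,283), small (319,205), crucible (412,215), beaker (260,229) and flask (369,165). In the side picture they are at (386,231), (344,281), (305,201), (405,187) and flask (342,145), with the beaker hidden.

```bash
cat > h.py <<'E'
import numpy as np, cv2
from workcell import env
def und(m,uv):
    uv=np.atleast_2d(uv).astype(float); return (uv-[m["cx"],m["cy"]])/[m["fx"],m["fy"]]
def rays(m,uv,fish=False):
    p=und(m,uv)
    if fish:
        r=np.linalg.norm(p,axis=1)+1e-9
        d=np.c_[p*(np.sin(r)/r)[:,None],np.cos(r)]
    else: d=np.c_[p,np.ones(len(p))]
    d=d*[1,-1,-1]; T=np.array(m["T"]); return T[:3,3],d@T[:3,:3].T
def plane(m,uv,z,fish=False):
    o,d=rays(m,uv,fish); return o+d*((z-o[2])/d[:,2])[:,None]
def proj(m,P,fish=False):
    T=np.array(m["T"]); c=(np.atleast_2d(P)-T[:3,3])@T[:3,:3]*[1,-1,-1]
    p=c[:,:2]/c[:,2:]
    if fish:
        n=np.linalg.norm(c[:,:2],axis=1); p=c[:,:2]/n[:,None]*np.arctan2(n,c[:,2])[:,None]
    return p*[m["fx"],m["fy"]]+[m["cx"],m["cy"]]
E
python3 - <<'E'
from h import *
a=cv2.imread("pics/scene0.png");b=cv2.imread("pics/side0.png")
ms,mb=env.camera_model("scene"),env.camera_model("side")
S=dict(L=(372,245),M=(311,279),s=(319,201),c=(412,209),fl=(369,145));B=dict(L=(386,226),M=(344,276),s=(305,197),c=(405,180),fl=(342,122))
for k,z in dict(L=32,M=32,s=32,c=48,fl=130).items(): print(k,plane(ms,S[k],z)[0].round(),plane(mb,B[k],z)[0].round())
print("beaker",plane(ms,(260,240),0).round())
rows=[]
def cr(i,u,v,w=40,f=5): return cv2.resize(i[v-w:v+w,u-w:u+w],None,fx=200/w/2,fy=200/w/2,interpolation=cv2.INTER_CUBIC)
r1=np.hstack([cr(a,372,251,25),cr(a,311,283,25),cr(a,319,205,25),cr(a,412,215,25)])
r2=np.hstack([cr(b,386,231,25),cr(b,344,281,25),cr(b,305,201,25),cr(b,405,187,25)])
r3=np.hstack([cr(a,369,165,40),cr(b,342,145,40),cr(a,260,229,30),np.zeros((200,200,3),np.uint8)])
cv2.imwrite("pics/crops.png",np.vstack([r1,r2,r3]))
E
```

```text
L [451. -33.  32.] [442. -29.  32.]
M [455. 114.  32.] [449. 117.  32.]
s [620. -19.  32.] [615. -17.  32.]
c [ 468. -159.   48.] [ 463. -153.   48.]
fl [ 619. -158.  130.] [ 616. -158.  130.]
beaker [[622. 137.   0.]]
```

View pics/wrist0.png

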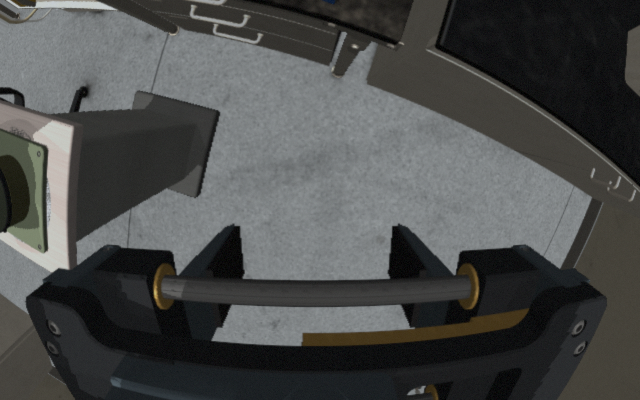

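View pics/crops.png

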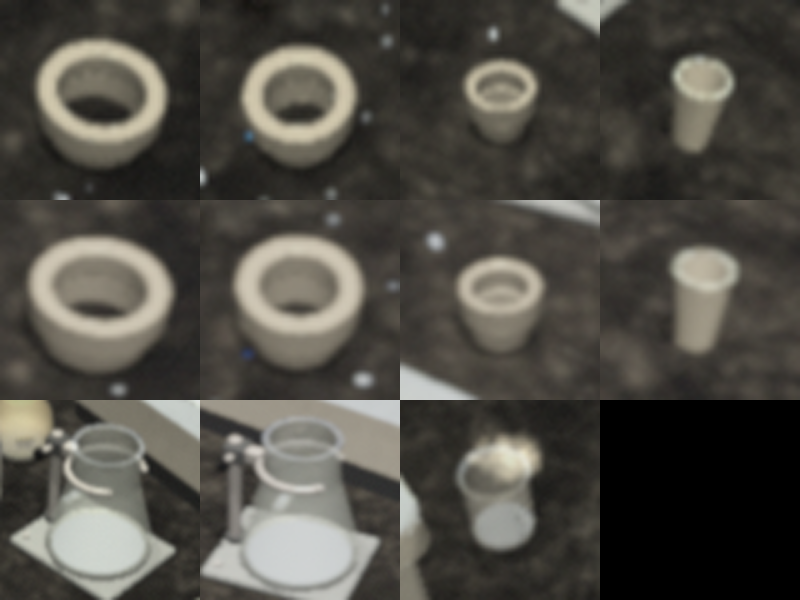

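The wrist view shows only the floor and the fingers. In the crops all four pieces stand upright, the rims are clear, the beaker is at scene (260,229) and the flask's rod is on its left side in both views.

```bash
cat >> h.py <<'E'
from scipy.optimize import least_squares
def rimfit(img,m,seed,z,R,w=30,fish=False,lo=95):
    """far arc of the light blob near seed -> circle of radius R on plane z"""
    u,v=map(int,seed); x0,y0=max(u-w,0),max(v-w,0); f=4
    g=cv2.cvtColor(img[y0:v+w,x0:u+w],cv2.COLOR_BGR2GRAY); g=cv2.resize(g,None,fx=f,fy=f,interpolation=cv2.INTER_CUBIC)
    k=(g>lo).astype(np.uint8); cs,_=cv2.findContours(k,cv2.RETR_EXTERNAL,cv2.CHAIN_APPROX_NONE)
    c=max(cs,key=cv2.contourArea)[:,0,:]
    uv=(c+.5)/f-.5+[x0,y0]; P=plane(m,uv,z,fish)[:,:2]
    cam=np.array(m["T"])[:2,3]; ctr=P.mean(0)
    for _ in range(8):
        d=(ctr-cam)/np.linalg.norm(ctr-cam); s=P[(P-ctr)@d>0.15*R]
        r=least_squares(lambda q:np.hypot(*(s-q).T)-R,ctr,loss="soft_l1"); ctr=r.x
    return ctr, np.abs(r.fun).mean()
E
python3 - <<'E'
from h import *
a=cv2.imread("pics/scene0.png");b=cv2.imread("pics/side0.png")
ms,mb=env.camera_model("scene"),env.camera_model("side")
for k,s,t,z,R in [("L",(372,251),(386,231),32,32),("M",(311,283),(344,281),32,26),("s",(319,205),(305,201),32,20),("c",(412,215),(405,187),48,15)]:
    print(k,*[(c.round(1),round(e,2)) for c,e in (rimfit(a,ms,s,z,R,26),rimfit(b,mb,t,z,R,26))])
print("flask",plane(ms,(371,142.6),130).round(1),plane(mb,(342.8,120.2),130).round(1))
print("flask base",plane(ms,(368.5,181.5),0).round(),plane(mb,(341.5,165),0).round())
print("rod top",plane(mb,(302+36/2.5,105+43/2.5),114).round(), "rod foot",plane(mb,(302+36/2.5,105+140/2.5),0).round())
for n,p in dict(reagent=(316,167),wash=(271,178),box1=(470,190),box2=(360,115),dish=(262,240)).items(): print(n,plane(ms,p,0).round())
E
```

```text
L (array([446.6, -29. ]), np.float64(0.29)) (array([442.9, -28.4]), np.float64(0.41))
M (array([453.8, 116.6]), np.float64(0.28)) (array([450. , 116.8]), np.float64(0.41))
s (array([622. , -19.9]), np.float64(0.33)) (array([617.9, -19.2]), np.float64(0.39))
c (array([ 468.5, -161.8]), np.float64(0.34)) (array([ 464.2, -161.1]), np.float64(0.72))
flask [[ 623.2 -167.6  130. ]] [[ 617.7 -165.2  130. ]]
flask base [[ 632. -181.    0.]] [[ 626. -182.    0.]]
rod top [[ 673. -151.  114.]] rod foot [[ 682. -165.    0.]]
reagent [[ 759. -107.    0.]]
wash [[790.  14.   0.]]
box1 [[ 461. -363.    0.]]
box2 [[ 894. -369.    0.]]
dish [[619. 133.   0.]]
```

```bash
cat >> h.py <<'E'
from scipy.spatial.transform import Rotation as Ro
def plan(x,y,z,yaw,roll=180,pitch=0):
    s=env.state(); R=Ro.from_euler("xyz",s["ee_rot"],degrees=True); G=Ro.from_euler("xyz",[roll,pitch,yaw],degrees=True)
    print("TCP",s["ee_pos"].round(1),s["ee_rot"].round(1),"tool delta",R.inv().apply(np.array([x,y,z])-s["ee_pos"]).round(1),"rotvec",(R.inv()*G).as_rotvec(degrees=True).round(2),"t",round(s["time_s"],1))
E
python3 drive.py '47 -4 0 0 0 -4.8;47 -4 0 0 0 -4.8;47 -4 0 0 0 -4.8;47 -4 0 0 0 -4.8;47 -4 0 0 0 -4.8;47 -4 0 0 0 -4.8' 91 20
python3 drive.py '47 -4 0 0 0 -4.8;47 -4 0 0 0 -4.8;47 -4 0 0 0 -4.8;47 -4 0 0 0 -4.8;47 -4 0 0 0 -4.8;0 0 0 0 0 0;0 0 0 0 0 0;0 0 0 0 0 0'
python3 - <<'E'
from h import *
m=env.camera_model("wrist");a=env.grab_frame("wrist");cv2.imwrite("pics/w1.png",a)
plan(445,-29,100,86)
for P in [(445,-29,32),(620,-167,130),(620,-19,32),(466,-161,48)]: print(proj(m,P,True).round())
s=env.state();print("tcp",proj(m,s["ee_pos"],True))
E
```

```text
time_s: 0.75
ee_pos: [410.3, -384.0, 213.6]
ee_rot: [-180.0, 0.0, 47.2]
force: [0.1, -0.6, 0.4]
gripper_width: 90.8
gripper_force: 0.0
time_s: 1.55
ee_pos: [520.4, -180.3, 213.8]
ee_rot: [-180.0, 0.0, 70.9]
force: [0.4, -0.1, -0.1]
gripper_width: 91.2
gripper_force: 0.0
TCP [ 520.4 -180.6  213.8] [-180.     0.    70.9] tool delta [ 118.7 -120.8  113.8] rotvec [ -0.02   0.03 -15.09] t 1.6
[[211.  86.]]
[[420. 159.]]
[[352.  26.]]
[[264. 187.]]
tcp [[315.46501507 252.35093712]]
```

View pics/w1.png

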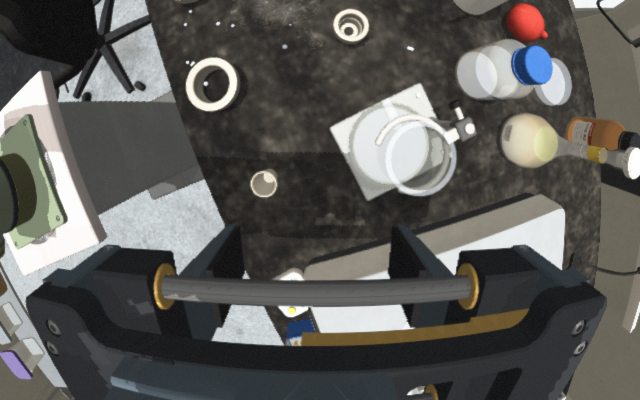

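The wrist view shows the flask rim at (421,158), large adapter (213,84), small (351,27) and crucible (264,183), all within about 3 px of prediction. I'll refine with rim fits.

Run:
```python
from h import *
a=cv2.imread("pics/w1.png");m=env.camera_model("wrist")
for k,s,z,R in [("L",(213,84),32,32),("s",(351,27),32,20),("c",(264,184),48,15)]:
    c,e=rimfit(a,m,s,z,R,32,True); print(k,c.round(1),round(e,2))
print("flask",plane(m,(421,158.5),130,True).round(1))
u0,v0=376,111;g=cv2.resize(a[v0:v0+95,u0:u0+95],None,fx=6,fy=6,interpolation=cv2.INTER_CUBIC)
for r in (27.9,33):
  t=np.linspace(0,2*np.pi,60);p=proj(m,np.c_[620.5+r*np.cos(t),-167+r*np.sin(t),0*t+130],True)
  cv2.polylines(g,[np.int32((p-[u0,v0]+.5)*6)],True,(0,0,255),1)
cv2.imwrite("pics/fl.png",g)
```

```text
L [444.6 -25.4] 0.77
s [620.  -16.2] 0.23
c [ 465.6 -157.8] 0.24
flask [[ 621.  -166.9  130. ]]
```

View pics/fl.png

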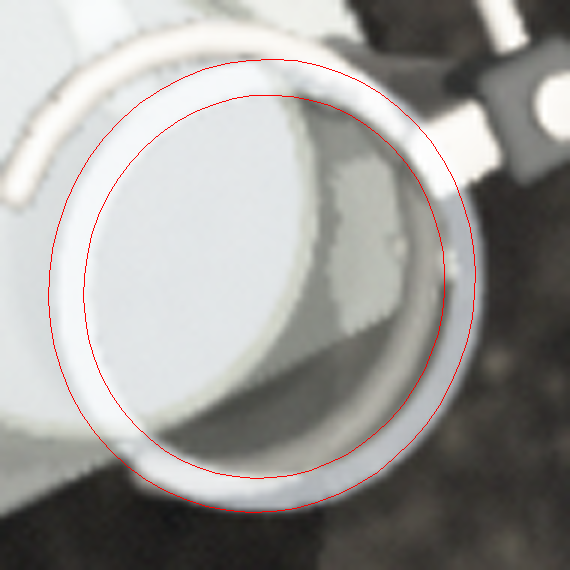

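```bash
python3 drive.py '39 -40 20 0 0 -5;39 -40 20 0 0 -5;39 -40 20 0 0 -5;0 0 0 0 0 0;0 0 0 0 0 0;0 0 0 0 0 0'
python3 - <<'E'
from h import *
plan(445,-27.5,18,86)
m=env.camera_model("wrist");a=env.grab_frame("wrist");cv2.imwrite("pics/w2.png",a)
print(proj(m,(445,-27.5,32),True))
E
```

```text
time_s: 2.2
ee_pos: [448.2, -61.1, 164.3]
ee_rot: [179.8, 0.0, 85.9]
force: [0.2, 0.2, -1.2]
gripper_width: 91.1
gripper_force: 0.0
TCP [448.2 -61.1 164.3] [179.8   0.   85.9] tool delta [ 33.4  -6.  146.2] rotvec [ 0.17  0.04 -0.12] t 2.2
[[309.31138488 162.61046376]]
```

Run:
```python
from h import *
m=env.camera_model("wrist");a=cv2.imread("pics/w2.png")
print(rimfit(a,m,(309,163),32,32,60,True))
# full-hole/outer ellipse check
g=cv2.cvtColor(a,cv2.COLOR_BGR2GRAY)[95:230,230:390];k=(g>95).astype(np.uint8)
c=max(cv2.findContours(k,0,1)[0],key=cv2.contourArea);e=cv2.fitEllipse(c);uv=np.array(e[0])+[230,95];print(e,uv,plane(m,uv,32,True))
```

```text
(array([444.80040219, -25.74224049]), np.float64(0.21610266523837995))
((78.73230743408203, 64.5970458984375), (63.90647506713867, 65.78458404541016), 118.69438171386719) [308.73230743 159.5970459 ] [[444.77080261 -24.46849655  32.        ]]
```

```bash
python3 drive.py '34 -6 20 0 0 0;0 0 40 0 0 0;0 0 40 0 0 0;0 0 30 0 0 0;0 0 12 0 0 0;0 0 4 0 0 0;0 0 0 0 0 0;0 0 0 0 0 0'
python3 drive.py '0 0 0 0 0 0;0 0 0 0 0 0;0 0 0 0 0 0;0 0 0 0 0 0;0 0 0 0 0 0;0 0 0 0 0 0;0 0 0 0 0 0;0 0 0 0 0 0' 40 20
```

```text
time_s: 3.05
ee_pos: [444.5, -25.9, 18.2]
ee_rot: [179.9, 0.0, 86.0]
force: [0.1, -0.1, 0.4]
gripper_width: 91.1
gripper_force: 0.0
time_s: 3.85
ee_pos: [443.4, -25.4, 17.7]
ee_rot: [180.0, 0.0, 86.0]
force: [-0.5, 0.4, 5.4]
gripper_width: 63.5
gripper_force: 20.0
```

```bash
python3 drive.py '0 0 -10 0 0 0;0 0 -40 0 0 0;0 0 -40 0 0 0;0 0 -40 0 0 0;0 0 -40 0 0 0;0 0 0 0 0 0;0 0 0 0 0 0'
python3 drive.py '-26 37 0 0 0 0;-26 37 0 0 0 0;-26 37 0 0 0 0;-26 37 0 0 0 0;-24 38 0 0 0 0;0 0 0 0 0 0;0 0 0 0 0 0;0 0 0 0 0 0'
python3 - <<'E'
from h import *
plan(621,-167,190,86)
for n in ("wrist","scene","side"):
    m=env.camera_model(n);a=env.grab_frame(n);cv2.imwrite(f"pics/{n}3.png",a)
    s=env.state();P=s["ee_pos"]+[0,0,14];p=proj(m,P,n=="wrist")[0];print(n,p)
    if n!="wrist":
        u,v=map(int,p); cv2.imwrite(f"pics/{n}3c.png",cv2.resize(a[v-50:v+70,u-60:u+60],None,fx=4,fy=4,interpolation=cv2.INTER_CUBIC))
a=cv2.imread("pics/scene3c.png");b=cv2.imread("pics/side3c.png");cv2.imwrite("pics/c3.png",cv2.resize(np.hstack([a,b]),(800,400)))
E
```

```text
time_s: 4.55
ee_pos: [442.9, -25.3, 187.9]
ee_rot: [179.9, 0.0, 86.0]
force: [-0.7, 0.4, -1.4]
gripper_width: 63.6
gripper_force: 20.0
time_s: 5.35
ee_pos: [618.0, -165.1, 185.8]
ee_rot: [-179.8, -0.1, 86.0]
force: [-0.2, -0.2, -1.0]
gripper_width: 63.6
gripper_force: 20.0
TCP [ 618.  -165.1  185.8] [-1.798e+02 -1.000e-01  8.600e+01] tool delta [-1.7  3.1 -4.2] rotvec [-0.23 -0.06  0.02] t 5.3
wrist [315.44139831 262.67051722]
scene [374.30170865 116.27750031]
side [343.50610067  88.86195995]
```

View pics/c3.png

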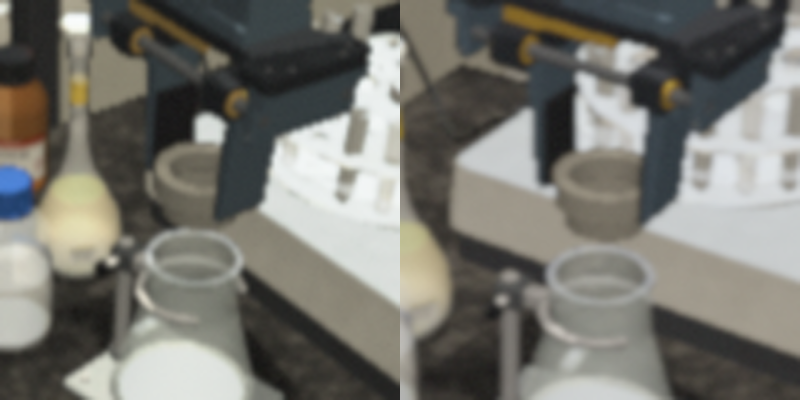

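View pics/wrist3.png

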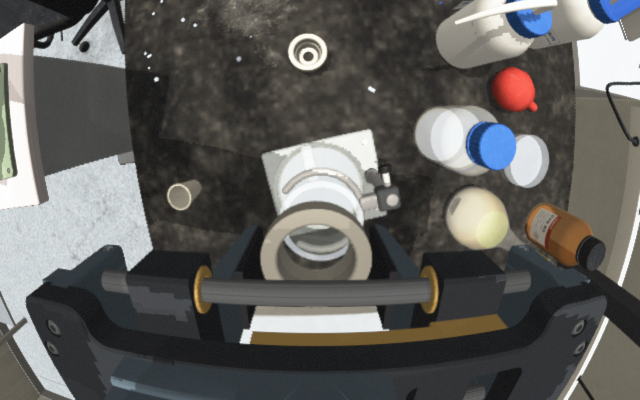

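The scene and side crops show the adapter held level just above the neck. In the wrist view its rim is centred about (316,253) and the flask is visible through it. I'll measure its y offset in the grip numerically.

Run:
```python
from h import *
a=cv2.imread("pics/wrist3.png");m=env.camera_model("wrist");g=cv2.cvtColor(a,6)
print("col316 rows 196-266",g[196:266,312:320].mean(1).round().astype(int).tolist())
print("row255 250-290",g[253:258,250:290].mean(0).round().astype(int).tolist());print("row255 345-385",g[253:258,345:385].mean(0).round().astype(int).tolist())
s=env.state();R=Ro.from_euler("xyz",s["ee_rot"],degrees=True);
for o in (-4,-2,0,2,4):
    f=lambda r,z:proj(m,s["ee_pos"]+R.apply([o+r,0,z]),True)[0].round(1)
    print(o,"outer top",f(32,-14),"outer bottom",f(32,2),"bore top",f(22.4,-14))
print("flask rim near/far",proj(m,[(621,-167+33,130),(621,-167+27.9,130)],True))
```

```text
col316 rows 196-266 [231, 231, 231, 229, 201, 144, 100, 93, 93, 94, 94, 94, 108, 172, 190, 191, 190, 191, 189, 189, 189, 188, 187, 187, 186, 185, 180, 167, 163, 205, 212, 208, 187, 135, 108, 90, 80, 78, 80, 86, 89, 93, 92, 92, 89, 90, 90, 92, 100, 120, 143, 156, 166, 168, 162, 145, 118, 110, 144, 179, 194, 195, 194, 185, 129, 82, 61, 59, 60, 59]
row255 250-290 [20, 20, 19, 22, 18, 19, 22, 20, 22, 41, 100, 154, 163, 162, 162, 162, 162, 162, 163, 163, 163, 164, 163, 162, 156, 139, 121, 96, 78, 78, 83, 86, 86, 87, 86, 87, 86, 83, 75, 70]
row255 345-385 [96, 90, 88, 88, 87, 86, 84, 80, 77, 83, 111, 132, 149, 159, 163, 163, 163, 162, 163, 162, 162, 162, 162, 161, 160, 157, 128, 49, 21, 20, 21, 19, 20, 18, 19, 20, 21, 20, 23, 25]
-4 outer top [315.2 215.4] outer bottom [315.2 206.6] bore top [315.2 232.2]
-2 outer top [315.2 211.9] outer bottom [315.2 203.3] bore top [315.2 228.8]
0 outer top [315.2 208.3] outer bottom [315.2 200. ] bore top [315.2 225.3]
2 outer top [315.2 204.7] outer bottom [315.2 196.7] bore top [315.2 221.8]
4 outer top [315.1 201. ] outer bottom [315.2 193.3] bore top [315.2 218.3]
flask rim near/far [[315.49876025 180.92359957]
 [315.9697808  187.49571868]]
```

```bash
python3 drive.py '-1.4 3.3 10 0.2 0 0;0 0 15 0 0 0;0 0 10 0 0 0;0 0 0 0 0 0;0 0 0 0 0 0'
python3 drive.py '0 0 3 0 0 0;0 0 3 0 0 0;0 0 3 0 0 0;0 0 0 0 0 0;0 0 0 0 0 0'
```

```text
time_s: 6.0
ee_pos: [622.8, -167.5, 152.3]
ee_rot: [-179.8, 0.0, 86.0]
force: [0.3, 0.3, -0.8]
gripper_width: 63.6
gripper_force: 20.0
time_s: 6.5
ee_pos: [622.8, -167.6, 143.4]
ee_rot: [-179.8, 0.0, 86.0]
force: [-0.4, -0.0, -1.3]
gripper_width: 63.5
gripper_force: 20.0
```

```bash
python3 drive.py '0.7 -1.5 2 0 0 0;0 0 3 0 0 0;0 0 3 0 0 0;0 0 0 0 0 0;0 0 0 0 0 0'
python3 drive.py '0 0 2 0 0 0;0 0 1 0 0 0;0 0 1 0 0 0;0 0 0 0 0 0'
```

```text
time_s: 7.0
ee_pos: [621.3, -166.8, 135.2]
ee_rot: [-179.8, 0.0, 86.0]
force: [-0.1, 0.3, 0.0]
gripper_width: 63.1
gripper_force: 20.0
time_s: 7.4
ee_pos: [621.3, -166.8, 131.9]
ee_rot: [-179.8, 0.0, 86.0]
force: [-1.7, 0.8, 3.2]
gripper_width: 63.4
gripper_force: 20.0
```

Contact begins at the expected height, so I'll press slightly and release.

```bash
python3 drive.py '0 0 0.8 0 0 0;0 0 0 0 0 0;0 0 0 0 0 0'
python3 drive.py '0 0 0 0 0 0;0 0 0 0 0 0;0 0 0 0 0 0;0 0 0 0 0 0;0 0 -2 0 0 0;0 0 -10 0 0 0;0 0 -30 0 0 0;0 0 0 0 0 0' 90
python3 drive.py '0 0 -40 0 0 0;0 0 -20 0 0 0;0 0 0 0 0 0;0 0 0 0 0 0'
python3 - <<'E'
from h import *
for n in ("wrist","side"):
    m=env.camera_model(n);a=env.grab_frame(n);cv2.imwrite(f"pics/{n}4.png",a)
    p=proj(m,(621,-167,146),n=="wrist")[0];print(n,p);u,v=map(int,p);w=50
    cv2.imwrite(f"pics/{n}4c.png",cv2.resize(a[v-w:v+w,u-w:u+w],(400,400),interpolation=cv2.INTER_CUBIC))
cv2.imwrite("pics/c4.png",np.hstack([cv2.imread("pics/wrist4c.png"),cv2.imread("pics/side4c.png")]))
plan(452,116,60,100)
E
```

```text
time_s: 7.7
ee_pos: [621.3, -166.8, 131.8]
ee_rot: [-179.9, 0.0, 86.0]
force: [-1.7, 0.7, 6.5]
gripper_width: 63.9
gripper_force: 20.0
time_s: 8.5
ee_pos: [624.1, -167.5, 177.5]
ee_rot: [179.7, 0.1, 86.0]
force: [0.0, 0.0, 0.1]
gripper_width: 89.9
gripper_force: 0.0
time_s: 8.9
ee_pos: [621.5, -166.8, 232.5]
ee_rot: [-179.8, 0.0, 86.0]
force: [0.5, -0.0, 0.9]
gripper_width: 90.2
gripper_force: 0.0
wrist [315.16607896 209.15723381]
side [342.10227847 112.60692364]
TCP [ 620.9 -166.6  231. ] [-179.6   -0.    86. ] tool delta [ 270.1 -187.1  172.3] rotvec [ -0.36  -0.07 -13.99] t 9.0
```

View pics/c4.png

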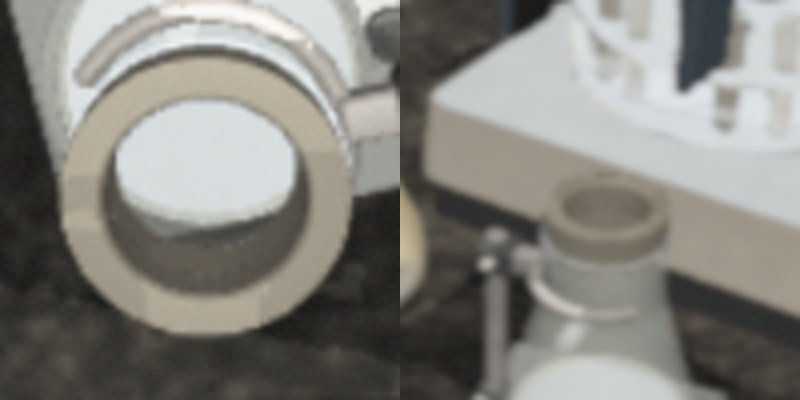

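The large adapter sits flat and concentric on the rim (centre about (317,208) in the wrist picture). Next is the medium.

```bash
python3 drive.py '38 -30 0 0 0 0;38 -30 0 0 0 0;38 -30 0 0 0 0;38 -30 0 0 0 0;38 -30 22 0 0 0;38 -30 22 0 0 0;10 -10 22 0 0 0;0 0 0 0 0 0'
python3 drive.py '0 0 0 0 0 0;0 0 0 0 0 0'
python3 - <<'E'
from h import *
m=env.camera_model("wrist");a=env.grab_frame("wrist");cv2.imwrite("pics/w5.png",a)
p=proj(m,(451,119,32),True)[0];print(p)
c,e=rimfit(a,m,p,32,26,50,True);print(c,e);plan(*c,18,86)
E
```

```text
time_s: 9.8
ee_pos: [447.4, 79.9, 166.6]
ee_rot: [-179.3, 0.1, 86.2]
force: [-0.4, -0.7, -0.3]
gripper_width: 90.0
gripper_force: 0.0
time_s: 10.0
ee_pos: [453.3, 78.4, 170.6]
ee_rot: [-179.9, 0.0, 85.9]
force: [0.5, -0.7, 0.1]
gripper_width: 90.3
gripper_force: 0.0
[310.44280262 154.79406749]
[451.85651972 118.38229361] 0.323106315689922
TCP [453.3  78.3 170.7] [-179.9   -0.    85.9] tool delta [ 39.8  -4.1 152.7] rotvec [-0.08 -0.01 -0.07] t 10.1
```

```bash
python3 drive.py '40 -4 22 0 0 0;0 0 40 0 0 0;0 0 40 0 0 0;0 0 34 0 0 0;0 0 12 0 0 0;0 0 4 0 0 0;0 0 0 0 0 0;0 0 0 0 0 0'
python3 drive.py '0 0 0 0 0 0;0 0 0 0 0 0;0 0 0 0 0 0;0 0 0 0 0 0;0 0 0 0 0 0;0 0 0 0 0 0;0 0 0 0 0 0;0 0 0 0 0 0' 30 20
python3 drive.py '0 0 -10 0 0 0;0 0 -40 0 0 0;0 0 -40 0 0 0;0 0 -40 0 0 0;0 0 -45 0 0 0;0 0 -20 0 0 0;0 0 0 0 0 0;0 0 0 0 0 0'
python3 - <<'E'
from h import *
plan(621.7,-166.3,205,86)
E
```

```text
time_s: 10.85
ee_pos: [451.5, 119.2, 18.9]
ee_rot: [-180.0, -0.0, 86.0]
force: [0.5, 1.0, 0.6]
gripper_width: 90.5
gripper_force: 0.0
time_s: 11.65
ee_pos: [450.1, 119.3, 18.0]
ee_rot: [-179.8, -0.0, 86.0]
force: [-0.4, -0.1, 1.8]
gripper_width: 50.4
gripper_force: 20.0
time_s: 12.45
ee_pos: [450.0, 119.1, 212.6]
ee_rot: [-179.8, 0.0, 86.0]
force: [0.6, -0.0, -1.2]
gripper_width: 50.3
gripper_force: 20.0
TCP [450.  119.1 212.6] [-179.8    0.    86. ] tool delta [-272.7  191.1    6.9] rotvec [-0.23  0.01  0.01] t 12.4
```

```bash
python3 drive.py '-39 27 0 0 0 0;-39 27 0 0 0 0;-39 27 0 0 0 0;-39 27 0 0 0 0;-39 27 0 0 0 0;-39 27 0 0 0 0;-39 29 0 0 0 0;0 0 0 0 0 0'
python3 drive.py '0 0 0 0 0 0;0 0 0 0 0 0'
python3 - <<'E'
from h import *
plan(621.7,-166.3,180,86)
m=env.camera_model("wrist");a=env.grab_frame("wrist");cv2.imwrite("pics/w6.png",a);g=cv2.cvtColor(a,6)
print("col rows 196-266",g[196:266,312:320].mean(1).round().astype(int).tolist())
s=env.state();R=Ro.from_euler("xyz",s["ee_rot"],degrees=True);
for o in (-2,0,2):
    f=lambda r,z:proj(m,s["ee_pos"]+R.apply([o+r,0,z]),True)[0].round(1)
    print(o,"outer top",f(26,-14),"outer bottom",f(26,2),"bore top",f(17,-14))
a=a[130:300,230:400];b=env.grab_frame("side");mb=env.camera_model("side");u,v=map(int,proj(mb,s["ee_pos"])[0])
cv2.imwrite("pics/c6.png",np.hstack([cv2.resize(a,(400,400)),cv2.resize(b[v-40:v+60,u-50:u+50],(400,400),interpolation=2)]))
E
```

```text
time_s: 13.25
ee_pos: [623.4, -171.3, 208.1]
ee_rot: [-179.6, 0.1, 85.7]
force: [-1.0, 0.4, -1.0]
gripper_width: 50.6
gripper_force: 20.0
time_s: 13.45
ee_pos: [621.0, -165.4, 210.6]
ee_rot: [-179.6, -0.1, 86.0]
force: [0.6, -0.3, -0.1]
gripper_width: 50.5
gripper_force: 20.0
TCP [ 621.  -165.4  210.6] [-1.796e+02 -1.000e-01  8.600e+01] tool delta [-0.9  1.  30.6] rotvec [-0.41 -0.06  0.03] t 13.4
col rows 196-266 [226, 226, 226, 226, 226, 226, 226, 226, 226, 226, 226, 226, 224, 201, 145, 98, 89, 90, 90, 90, 90, 94, 120, 176, 184, 184, 183, 182, 182, 180, 169, 164, 162, 162, 162, 148, 121, 98, 92, 91, 92, 89, 88, 87, 87, 87, 88, 101, 120, 144, 161, 160, 161, 159, 158, 158, 158, 153, 116, 78, 59, 57, 58, 62, 65, 75, 86, 93, 94, 93]
-2 outer top [315.4 222.5] outer bottom [315.5 213.1] bore top [315.4 238. ]
0 outer top [315.4 219. ] outer bottom [315.4 209.8] bore top [315.4 234.6]
2 outer top [315.4 215.4] outer bottom [315.4 206.6] bore top [315.4 231.2]
```

View pics/c6.png

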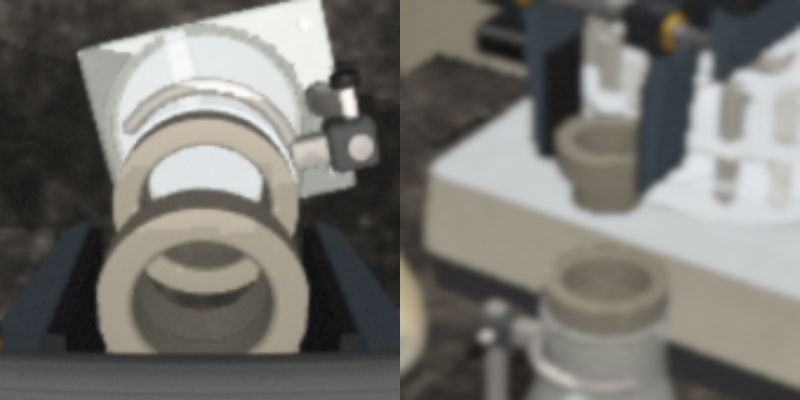

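The medium is held level, concentric with the TCP within about 0.5 mm; the large adapter below is flat. Descending.

```bash
python3 drive.py '-0.9 1 15 -0.3 0 0;0 0 15 0 0 0;0 0 10 0 0 0;0 0 0 0 0 0;0 0 0 0 0 0'
python3 drive.py '0 0 4 0 0 0;0 0 3 0 0 0;0 0 3 0 0 0;0 0 2 0 0 0;0 0 0 0 0 0;0 0 0 0 0 0'
```

```text
time_s: 14.05
ee_pos: [623.2, -166.9, 172.7]
ee_rot: [179.9, 0.0, 86.0]
force: [-0.2, 0.4, -0.6]
gripper_width: 50.4
gripper_force: 20.0
time_s: 14.65
ee_pos: [623.2, -167.4, 160.2]
ee_rot: [179.9, 0.0, 86.0]
force: [0.0, -0.4, -0.7]
gripper_width: 50.2
gripper_force: 20.0
```

```bash
python3 drive.py '1 -1.5 2 0 0 0;0 0 3 0 0 0;0 0 3 0 0 0;0 0 2 0 0 0;0 0 0 0 0 0;0 0 0 0 0 0'
python3 drive.py '0 0 1 0 0 0;0 0 1 0 0 0;0 0 0 0 0 0;0 0 0 0 0 0'
```

```text
time_s: 15.25
ee_pos: [621.8, -166.3, 150.2]
ee_rot: [179.9, 0.0, 86.0]
force: [-0.2, 0.6, -0.0]
gripper_width: 50.4
gripper_force: 20.0
time_s: 15.65
ee_pos: [621.7, -166.3, 148.2]
ee_rot: [179.9, 0.0, 86.0]
force: [-0.0, 0.6, -1.1]
gripper_width: 50.5
gripper_force: 20.0
```

```bash
python3 drive.py '0 0 0.8 0 0 0;0 0 0.4 0 0 0;0 0 0 0 0 0;0 0 0 0 0 0'
```

```text
time_s: 16.05
ee_pos: [621.8, -166.3, 148.1]
ee_rot: [179.8, 0.0, 86.0]
force: [-1.1, -0.0, 6.8]
gripper_width: 50.5
gripper_force: 20.0
```

```bash
python3 drive.py '0 0 0 0 0 0;0 0 0 0 0 0;0 0 0 0 0 0;0 0 0 0 0 0;0 0 -2 0 0 0;0 0 -10 0 0 0;0 0 -30 0 0 0;0 0 -40 0 0 0' 75
python3 drive.py '40 0 0 0 0 0;40 0 0 0 0 0;30 0 0 0 0 0;0 0 10 0 0 0;0 0 0 0 0 0;0 0 0 0 0 0'
python3 - <<'E'
from h import *
m=env.camera_model("wrist");a=env.grab_frame("wrist");cv2.imwrite("pics/w7.png",a)
c,e=rimfit(a,m,proj(m,(620,-16,32),True)[0],32,20,45,True);print(c,e);plan(*c,18,86)
b=env.grab_frame("side");mb=env.camera_model("side");u,v=map(int,proj(mb,(621,-167,150))[0])
b2=env.grab_frame("scene");mb=env.camera_model("scene");u2,v2=map(int,proj(mb,(621,-167,150))[0])
cv2.imwrite("pics/c7.png",np.hstack([cv2.resize(b[v-40:v+40,u-40:u+40],(400,400),interpolation=2),cv2.resize(b2[v2-40:v2+40,u2-40:u2+40],(400,400),interpolation=2)]))
E
```

```text
time_s: 16.85
ee_pos: [620.6, -166.0, 228.7]
ee_rot: [-179.9, -0.0, 86.0]
force: [0.5, 0.1, -0.7]
gripper_width: 75.0
gripper_force: 0.0
time_s: 17.45
ee_pos: [629.1, -57.4, 219.0]
ee_rot: [179.9, 0.0, 86.0]
force: [-0.2, 0.6, 0.2]
gripper_width: 75.3
gripper_force: 0.0
[618.98279237 -17.34654036] 0.21496741136593106
TCP [629.3 -57.7 219.2] [179.9   0.   85.9] tool delta [ 39.6 -13.5 201.1] rotvec [ 0.11  0.03 -0.06] t 17.5
```

View pics/c7.png

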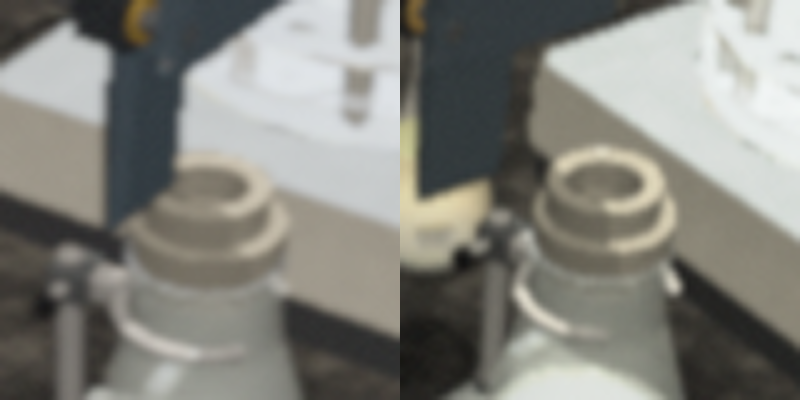

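The medium is seated flat and concentric in both views. Now the small adapter.

```bash
python3 drive.py '40 -13 20 0 0 0;0 0 40 0 0 0;0 0 40 0 0 0;0 0 40 0 0 0;0 0 35 0 0 0;0 0 0 0 0 0;0 0 0 0 0 0'
python3 - <<'E'
from h import *
plan(619.3,-17,18.5,86)
E
```

```text
time_s: 18.3
ee_pos: [619.9, -16.4, 44.5]
ee_rot: [179.9, 0.0, 86.0]
force: [0.5, -0.2, 0.6]
gripper_width: 75.0
gripper_force: 0.0
TCP [619.9 -16.4  44.5] [179.9   0.   86. ] tool delta [-0.7 -0.6 26. ] rotvec [ 0.11  0.01 -0.04] t 18.3
```

```bash
python3 drive.py '-0.7 -0.6 13 0 0 0;0 0 10 0 0 0;0 0 3 0 0 0;0 0 0 0 0 0;0 0 0 0 0 0'
python3 drive.py '0 0 0 0 0 0;0 0 0 0 0 0;0 0 0 0 0 0;0 0 0 0 0 0;0 0 0 0 0 0;0 0 0 0 0 0;0 0 0 0 0 0;0 0 0 0 0 0' 20 20
python3 drive.py '0 0 -10 0 0 0;0 0 -40 0 0 0;0 0 -40 0 0 0;0 0 -40 0 0 0;0 0 -45 0 0 0;0 0 -35 0 0 0;0 0 0 0 0 0;0 0 0 0 0 0'
python3 - <<'E'
from h import *
plan(621.7,-166.3,215,86)
E
```

```text
time_s: 18.8
ee_pos: [619.1, -16.4, 18.3]
ee_rot: [179.9, 0.0, 86.0]
force: [0.1, -0.0, -0.2]
gripper_width: 74.8
gripper_force: 0.0
time_s: 19.6
ee_pos: [618.8, -16.4, 18.0]
ee_rot: [179.9, 0.0, 86.0]
force: [0.5, 0.1, 0.6]
gripper_width: 38.6
gripper_force: 20.0
time_s: 20.4
ee_pos: [618.4, -16.4, 229.0]
ee_rot: [179.8, 0.0, 86.0]
force: [0.2, 0.9, -1.4]
gripper_width: 38.7
gripper_force: 20.0
TCP [618.4 -16.4 229. ] [179.8   0.   86. ] tool delta [-149.3   13.7   14.1] rotvec [0.2  0.   0.01] t 20.4
```

```bash
python3 drive.py '-40 3 0 0 0 0;-40 3 0 0 0 0;-40 4 0 0 0 0;-29 3 0 0 0 0;0 0 0 0 0 0;0 0 0 0 0 0;0 0 0 0 0 0'
python3 - <<'E'
from h import *
plan(621.7,-166.3,190,86)
m=env.camera_model("wrist");a=env.grab_frame("wrist");cv2.imwrite("pics/w8.png",a);g=cv2.cvtColor(a,6)
print("col rows 210-266",g[210:266,312:320].mean(1).round().astype(int).tolist())
s=env.state();R=Ro.from_euler("xyz",s["ee_rot"],degrees=True);
for o in (-2,0,2):
    f=lambda r,z:proj(m,s["ee_pos"]+R.apply([o+r,0,z]),True)[0].round(1)
    print(o,"outer top",f(20,-14),"outer bottom",f(20,2),"bore top",f(14.2,-14))
a=a[130:300,230:400];b=env.grab_frame("side");mb=env.camera_model("side");u,v=map(int,proj(mb,s["ee_pos"])[0])
cv2.imwrite("pics/c8.png",np.hstack([cv2.resize(a,(400,400)),cv2.resize(b[v-40:v+60,u-50:u+50],(400,400),interpolation=2)]))
E
```

```text
time_s: 21.1
ee_pos: [620.5, -164.8, 226.9]
ee_rot: [-180.0, -0.1, 86.0]
force: [-0.2, 0.4, -0.5]
gripper_width: 38.8
gripper_force: 20.0
TCP [ 620.5 -164.8  226.9] [-1.8e+02 -1.0e-01  8.6e+01] tool delta [-1.5  1.3 36.9] rotvec [-0.03 -0.06  0.05] t 21.1
col rows 210-266 [224, 223, 223, 224, 222, 212, 202, 179, 124, 98, 90, 88, 88, 86, 86, 86, 87, 86, 93, 117, 159, 165, 164, 162, 160, 158, 150, 132, 139, 155, 160, 160, 158, 157, 157, 156, 147, 111, 89, 93, 130, 162, 169, 169, 169, 167, 154, 130, 98, 95, 96, 95, 95, 96, 96, 95]
-2 outer top [315.5 232.8] outer bottom [315.5 222.7] bore top [315.5 242.6]
0 outer top [315.5 229.4] outer bottom [315.5 219.5] bore top [315.5 239.2]
2 outer top [315.5 225.9] outer bottom [315.5 216.3] bore top [315.5 235.9]
```

View pics/c8.png

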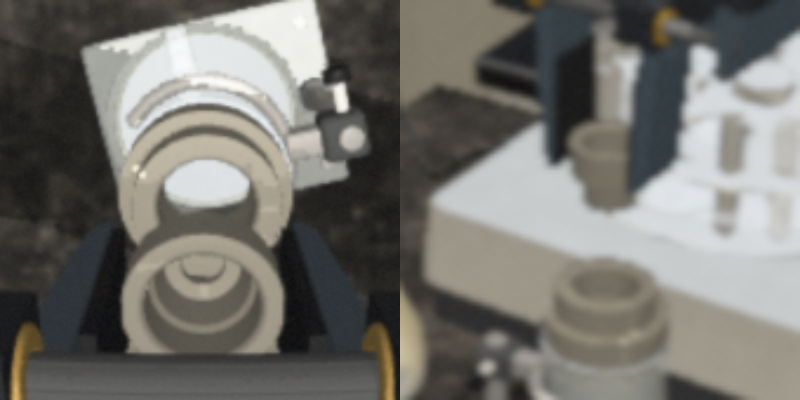

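The small adapter is held level and on the TCP axis. Lower it.

```bash
python3 drive.py '-0.5 0 15 0 0 0;0 0 15 0 0 0;0 0 10 0 0 0;0 0 0 0 0 0;0 0 0 0 0 0'
python3 - <<'E'
from h import *
plan(621.7,-166.3,164,86)
E
```

```text
time_s: 21.7
ee_pos: [621.3, -166.0, 188.3]
ee_rot: [179.9, 0.0, 86.0]
force: [0.7, 0.7, -0.9]
gripper_width: 38.5
gripper_force: 20.0
TCP [ 621.3 -166.   188.3] [179.9   0.   86. ] tool delta [-0.2  0.4 24.3] rotvec [0.12 0.01 0.04] t 21.7
```

```bash
python3 drive.py '-0.3 0.4 6 0 0 0;0 0 4 0 0 0;0 0 4 0 0 0;0 0 4 0 0 0;0 0 0 0 0 0;0 0 0 0 0 0'
python3 drive.py '0 0 2 0 0 0;0 0 2 0 0 0;0 0 1.5 0 0 0;0 0 0 0 0 0;0 0 0 0 0 0'
```

```text
time_s: 22.3
ee_pos: [621.5, -166.8, 169.9]
ee_rot: [179.9, 0.0, 86.0]
force: [-0.3, -0.1, -0.2]
gripper_width: 38.9
gripper_force: 20.0
time_s: 22.8
ee_pos: [621.5, -166.7, 164.5]
ee_rot: [179.9, 0.0, 86.0]
force: [-0.7, -0.2, -0.3]
gripper_width: 38.8
gripper_force: 20.0
```

```bash
python3 drive.py '0 0 0.8 0 0 0;0 0 0.8 0 0 0;0 0 0 0 0 0;0 0 0 0 0 0'
```

```text
time_s: 23.2
ee_pos: [621.6, -166.8, 164.0]
ee_rot: [179.8, 0.0, 86.0]
force: [-1.2, 0.6, 4.4]
gripper_width: 38.9
gripper_force: 20.0
```

```bash
python3 drive.py '0 0 0 0 0 0;0 0 0 0 0 0;0 0 0 0 0 0;0 0 0 0 0 0;0 0 -2 0 0 0;0 0 -10 0 0 0;0 0 -30 0 0 0;0 0 -35 0 0 0' 70
python3 drive.py '-10 -38 0 0 0 0;-10 -38 0 0 0 0;-10 -38 20 0 0 0;-10 -38 20 0 0 0;0 0 20 0 0 0;0 0 0 0 0 0;0 0 0 0 0 0;0 0 0 0 0 0'
python3 - <<'E'
from h import *
m=env.camera_model("wrist");a=env.grab_frame("wrist");cv2.imwrite("pics/w9.png",a)
c,e=rimfit(a,m,proj(m,(465.6,-157.8,48),True)[0],48,15,40,True);print(c,e);plan(*c,30,86)
b=env.grab_frame("side");mb=env.camera_model("side");u,v=map(int,proj(mb,(621,-167,160))[0])
b2=env.grab_frame("scene");mb=env.camera_model("scene");u2,v2=map(int,proj(mb,(621,-167,160))[0])
cv2.imwrite("pics/c9.png",np.hstack([cv2.resize(b[v-40:v+40,u-40:u+40],(400,400),interpolation=2),cv2.resize(b2[v2-40:v2+40,u2-40:u2+40],(400,400),interpolation=2)]))
E
```

```text
time_s: 24.0
ee_pos: [620.8, -166.6, 240.3]
ee_rot: [-180.0, -0.0, 86.0]
force: [-0.1, -0.1, 0.8]
gripper_width: 69.9
gripper_force: 0.0
time_s: 24.8
ee_pos: [468.7, -196.4, 181.0]
ee_rot: [179.7, 0.1, 86.0]
force: [0.4, -0.2, -0.1]
gripper_width: 70.0
gripper_force: 0.0
[ 465.96735221 -157.94651703] 0.17394601537399768
TCP [ 468.6 -196.4  180.9] [1.797e+02 1.000e-01 8.600e+01] tool delta [ 38.3  -5.9 150.9] rotvec [0.25 0.06 0.04] t 24.9
```

View pics/c9.png

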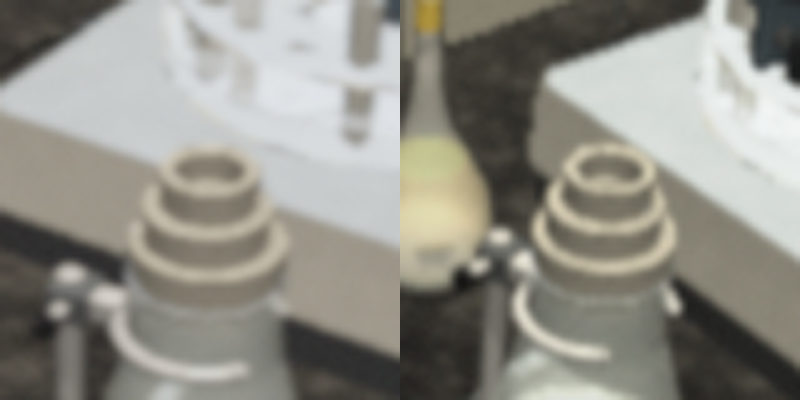

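All three adapters are stacked flat and concentric. Now grip the crucible.

```bash
python3 drive.py '38 -5 20 0 0 0;0 0 40 0 0 0;0 0 40 0 0 0;0 0 35 0 0 0;0 0 14 0 0 0;0 0 0 0 0 0;0 0 0 0 0 0'
python3 drive.py '0 0 0 0 0 0;0 0 0 0 0 0;0 0 0 0 0 0;0 0 0 0 0 0;0 0 0 0 0 0;0 0 0 0 0 0;0 0 0 0 0 0;0 0 0 0 0 0' 15 15
python3 drive.py '0 0 -5 0 0 0;0 0 -20 0 0 0;0 0 0 0 0 0'
```

```text
time_s: 25.65
ee_pos: [465.9, -158.0, 31.2]
ee_rot: [179.8, 0.0, 86.0]
force: [0.1, 0.0, 0.8]
gripper_width: 70.0
gripper_force: 0.0
time_s: 26.45
ee_pos: [465.2, -157.9, 30.8]
ee_rot: [179.9, 0.0, 86.0]
force: [0.3, 0.8, 3.0]
gripper_width: 28.6
gripper_force: 15.0
time_s: 26.75
ee_pos: [466.4, -158.4, 57.4]
ee_rot: [179.7, 0.1, 86.0]
force: [0.2, -0.5, -0.1]
gripper_width: 28.6
gripper_force: 15.0
```

```bash
python3 drive.py '0 0 -30 0 0 0;0 0 -30 0 0 0;0 0 -30 0 0 0;0 0 -30 0 0 0;0 0 -30 0 0 0;0 0 -30 0 0 0;0 0 0 0 0 0;0 0 0 0 0 0'
python3 drive.py '0.6 26 0 0 0 0;0.6 26 0 0 0 0;0.6 26 0 0 0 0;0.5 26 0 0 0 0;0 26 0 0 0 0;0 26 0 0 0 0;0 0 0 0 0 0;0 0 0 0 0 0'
python3 - <<'E'
from h import *
plan(621.7,-166.5,220,86)
m=env.camera_model("wrist");a=env.grab_frame("wrist");cv2.imwrite("pics/w10.png",a)
s=env.state();R=Ro.from_euler("xyz",s["ee_rot"],degrees=True)
print("rim near edge",proj(m,s["ee_pos"]+R.apply([15,0,-17]),True),"bottom near",proj(m,s["ee_pos"]+R.apply([9.5,0,31]),True))
g=cv2.cvtColor(a,6);print("col rows 200-266",g[200:266,312:320].mean(1).round().astype(int).tolist())
a=a[130:300,230:400];b=env.grab_frame("side");mb=env.camera_model("side");u,v=map(int,proj(mb,s["ee_pos"])[0])
cv2.imwrite("pics/c10.png",np.hstack([cv2.resize(a,(400,400)),cv2.resize(b[v-40:v+60,u-50:u+50],(400,400),interpolation=2)]))
E
```

```text
time_s: 27.55
ee_pos: [464.4, -157.8, 235.3]
ee_rot: [179.9, 0.0, 86.0]
force: [-0.0, 0.5, -1.4]
gripper_width: 28.3
gripper_force: 15.0
time_s: 28.35
ee_pos: [619.5, -166.1, 233.2]
ee_rot: [-179.8, -0.0, 86.0]
force: [-1.2, 0.4, -0.5]
gripper_width: 28.3
gripper_force: 15.0
TCP [ 619.5 -166.1  233.2] [-179.8   -0.    86. ] tool delta [-0.3  2.2 13.2] rotvec [-0.18 -0.05  0.02] t 28.4
rim near edge [[314.60073069 240.72869526]] bottom near [[314.87755175 220.35070653]]
col rows 200-266 [182, 178, 164, 142, 171, 194, 208, 215, 220, 220, 219, 217, 209, 192, 180, 146, 129, 144, 162, 151, 125, 114, 112, 112, 112, 112, 113, 112, 112, 113, 112, 112, 112, 112, 113, 112, 114, 122, 143, 184, 220, 216, 210, 180, 147, 132, 130, 130, 129, 129, 130, 130, 130, 129, 130, 130, 130, 130, 130, 130, 129, 130, 130, 130, 130, 130]
```

View pics/c10.png

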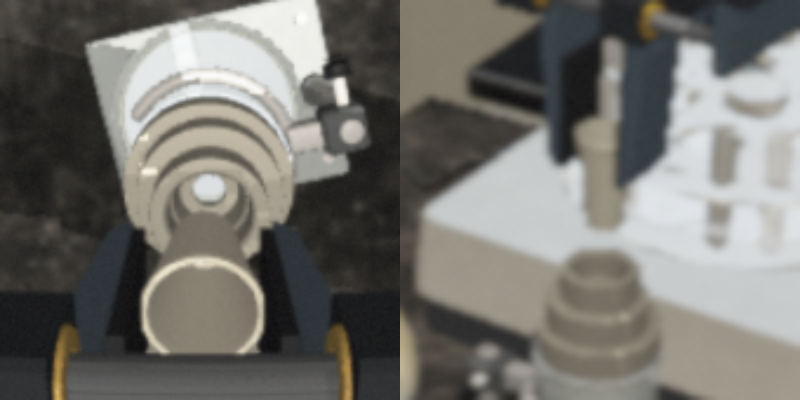

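The crucible hangs upright and centred. Lower into the small adapter.

```bash
python3 drive.py '0 1.2 6 0 0 0;0 0 6 0 0 0;0 0 6 0 0 0;0 0 0 0 0 0;0 0 0 0 0 0'
python3 - <<'E'
from h import *
plan(621.6,-166.5,181,86)
E
```

```text
time_s: 28.95
ee_pos: [621.4, -166.4, 217.7]
ee_rot: [179.9, 0.0, 86.0]
force: [0.3, -0.4, 0.5]
gripper_width: 28.3
gripper_force: 15.0
TCP [ 621.4 -166.4  217.7] [179.9   0.   86. ] tool delta [-0.1  0.1 36.7] rotvec [0.08 0.   0.01] t 28.9
```

```bash
python3 drive.py '0 0 6 0 0 0;0 0 6 0 0 0;0 0 6 0 0 0;0 0 6 0 0 0;0 0 0 0 0 0;0 0 0 0 0 0'
python3 drive.py '0 0 4 0 0 0;0 0 4 0 0 0;0 0 3 0 0 0;0 0 0 0 0 0;0 0 0 0 0 0'
```

```text
time_s: 29.55
ee_pos: [621.6, -166.4, 193.7]
ee_rot: [179.9, -0.0, 86.0]
force: [0.4, -0.1, 0.1]
gripper_width: 28.4
gripper_force: 15.0
time_s: 30.05
ee_pos: [621.7, -166.5, 182.8]
ee_rot: [179.9, 0.0, 86.0]
force: [0.2, 0.1, -0.4]
gripper_width: 28.3
gripper_force: 15.0
```

```bash
python3 drive.py '0 0 1 0 0 0;0 0 0.7 0 0 0;0 0 0 0 0 0;0 0 0 0 0 0'
```

```text
time_s: 30.45
ee_pos: [621.7, -166.5, 181.3]
ee_rot: [179.9, 0.0, 86.0]
force: [-0.6, 0.4, -0.9]
gripper_width: 28.3
gripper_force: 15.0
```

```bash
python3 drive.py '0 0 0.6 0 0 0;0 0 0.4 0 0 0;0 0 0 0 0 0;0 0 0 0 0 0'
```

```text
time_s: 30.85
ee_pos: [621.9, -166.5, 180.8]
ee_rot: [179.8, 0.0, 86.0]
force: [-0.1, -0.4, 3.2]
gripper_width: 28.3
gripper_force: 15.0
```

```bash
python3 drive.py '0 0 0 0 0 0;0 0 0 0 0 0;0 0 0 0 0 0;0 0 0 0 0 0;0 0 0 0 0 0;0 0 -5 0 0 0;0 0 -20 0 0 0;0 0 -30 0 0 0' 60
python3 drive.py '0 0 -30 0 0 0;-20 -20 0 0 0 0;-20 -30 0 0 0 0;0 0 0 0 0 0;0 0 0 0 0 0;0 0 0 0 0 0'
python3 - <<'E'
from h import *
for n in("scene","side"):
    m=env.camera_model(n);a=env.grab_frame(n);b=cv2.imread(f"pics/{n}0.png");cv2.imwrite(f"pics/{n}11.png",a)
    g=cv2.cvtColor(a,6)
    for o,(x,y) in (("offset if z=198",(621.5,-166.5)),):
        p=proj(m,(x,y,198))[0]; u,v=map(int,p)
        e=cv2.Canny(a[v-15:v+45,u-30:u+30],60,150)
        print(n,"pred crucible top centre",p.round(1),"rim far/near",proj(m,[(x,y,198)]+np.array([[15,0,0],[-15,0,0]])*1.0).round(1).tolist())
    for z,R,k in ((198,15,"c"),(178,20,"s"),(162,26,"M"),(146,32,"L")):
        t=np.linspace(0,2*np.pi,200);q=proj(m,np.c_[621.5+R*np.cos(t),-166.5+R*np.sin(t),0*t+z]);print(k,"pred left/right cols",q[:,0].min().round(1),q[:,0].max().round(1),"row",q[:,1].mean().round(1), "profile",g[int(q[:,1].mean()),int(q[:,0].min())-5:int(q[:,0].max())+7].tolist())
    print("col profile",g[v-14:v+50,u].tolist())
    print("beaker diff",np.abs(a[200:250,240:280].astype(int)-b[200:250,240:280]).mean().round(2) if n=="scene" else "")
E
```

```text
time_s: 31.65
ee_pos: [620.6, -166.2, 234.3]
ee_rot: [-179.9, -0.0, 86.0]
force: [0.8, -0.5, 0.4]
gripper_width: 60.1
gripper_force: 0.0
time_s: 32.25
ee_pos: [569.5, -202.6, 265.3]
ee_rot: [179.8, -0.0, 86.0]
force: [-0.1, 0.3, -0.6]
gripper_width: 59.9
gripper_force: 0.0
scene pred crucible top centre [373.8 116.7] rim far/near [[369.2, 113.8], [378.5, 119.8]]
c pred left/right cols 366.7 380.8 row 116.7 profile [126, 125, 125, 126, 126, 129, 145, 174, 172, 170, 175, 178, 178, 177, 174, 166, 150, 137, 142, 167, 192, 210, 213, 214, 213, 212]
s pred left/right cols 363.7 382.2 row 124.8 profile [75, 100, 115, 124, 127, 132, 154, 186, 186, 145, 115, 115, 123, 129, 135, 139, 139, 137, 136, 130, 117, 102, 103, 118, 129, 139, 159, 180, 197, 208, 212]
M pred left/right cols 360.5 384.2 row 131.1 profile [71, 69, 70, 66, 65, 88, 140, 189, 192, 158, 116, 95, 94, 99, 104, 108, 108, 109, 109, 110, 111, 112, 110, 106, 104, 102, 100, 104, 119, 127, 125, 125, 125, 124, 121, 122]
L pred left/right cols 357.4 386.1 row 137.3 profile [177, 156, 109, 77, 71, 81, 131, 187, 184, 137, 96, 91, 94, 98, 1
[... 1128 characters left out ...]
, 149, 149, 148, 143, 136, 128, 122, 115, 111, 118, 135, 160, 182, 196, 200, 201, 202]
L pred left/right cols 326.0 357.5 row 112.7 profile [150, 149, 150, 150, 151, 152, 161, 177, 179, 157, 122, 107, 119, 135, 152, 166, 176, 179, 180, 181, 181, 179, 179, 179, 179, 179, 177, 178, 178, 172, 160, 145, 128, 115, 112, 121, 132, 137, 142, 147, 149, 149, 149]
col profile [165, 182, 191, 193, 191, 188, 191, 203, 214, 218, 217, 216, 207, 190, 181, 179, 180, 182, 186, 185, 170, 152, 146, 146, 145, 146, 147, 156, 172, 173, 150, 126, 122, 123, 125, 136, 162, 179, 170, 142, 125, 124, 124, 126, 145, 170, 173, 149, 126, 123, 124, 124, 132, 141, 144, 143, 143, 143, 141, 139, 139, 138, 139, 148]
beaker diff
```

```bash
python3 -c "
from workcell import env
print(env.job_done())"
```

```text
the job is handed in; nothing more can be done
None
```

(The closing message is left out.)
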